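Open the shaken ink bottles

TASK

The ink bottles in the shaker are mixed and have to be opened for the printer. Draw the safety catch right back, swing the guard up until it stands open, then free every stopper by rocking it from side to side while lifting, so that no bottle is dragged up out of its sprung well, and put all the stoppers in the steel tray. Leave the guard open with the catch drawn, and do not disturb the other things on the bench.

Things in the scene. Friction and masses are not known exactly. Their poses are not given: they have to be found in the camera images.
- shaker: fixed bottle shaker, white, grey control housing at its right (-y) end. Origin at bench level under the middle of the row of wells; x points away from the operator, y left along the row. Box 170 (x) by 372 mm (y); deck 130 mm up inside a 148 mm lip. Four bottles at y = +132, +44, -44, -132 mm, mouths 155 mm up, necks 42 mm wide. Housing from y = -186 to -321 mm, top 165 mm up
- catch (a joint): safety catch: slide bolt on top of the housing. 0 = shut (its tongue lies over a lug of the guard and holds the guard down), 0.032 m = fully drawn; it is drawn along the shaker's -y, away from the guard; friction about 2.5 N, stays where it is left
- catch_knob (a point): grip point of the catch's red knob: 22 mm (x) by 20 mm (y) by 34 mm tall, from 174 to 208 mm above the bench; this point is 14 mm below its top. The tongue leaves it towards +y, so it is best pinched across x
- guard (a joint): clear guard over the bottles, hinged along its far edge. 0 = shut, grows as its front is lifted and swung back, 1.8 rad = stop. Stiff friction hinge: it stays at any angle; about 5 N at the handle
- guard_handle (a point): middle of the guard's red bar handle (round, 11 mm thick, 120 mm long, along the shaker's y, two feet at its ends), standing 40 mm off the front face of the guard, 20 mm below the guard's top. Shut: 105 mm in front of the row, 185 mm above the bench. Pinched from above across x; the round bar can turn between the fingers
- guard_hinge (a point): point on the guard's hinge axis (axis along the shaker's y), 65 mm behind the row, 150 mm above the bench; the handle runs round it on a 174 mm radius. Guard: 130 mm deep, 366 mm wide, 55 mm tall, 4 mm sheet; shut, its top is 205 mm above the bench
- tray: loose steel stopper tray, 200 mm (its x) by 150 mm (its y), 24 mm tall, walls and floor 4 mm; origin at the centre of its underside
- stopper1: blue stopper 1 (absent: bottle already open). Round head 35 mm wide, 36 mm tall; below it a tapered plug 22 mm long, 26 to 21 mm wide. Origin on the axis at the head's underside, z towards the head; 30 g. Seated, the origin is at the mouth. Plug tight over its top 9 mm: rocked 10 degrees each way, lifted 2 mm a swing, it is out in 4 to 8 swings; a straight pull drags the bottle up; a twist turns it
- stopper2: blue stopper 2 (absent: bottle already open). Round head 35 mm wide, 36 mm tall; below it a tapered plug 22 mm long, 26 to 21 mm wide. Origin on the axis at the head's underside, z towards the head; 30 g. Seated, the origin is at the mouth. Plug tight over its top 9 mm: rocked 10 degrees each way, lifted 2 mm a swing, it is out in 4 to 8 swings; a straight pull drags the bottle up; a twist turns it
- stopper3: blue stopper 3 (absent: bottle already open). Round head 35 mm wide, 36 mm tall; below it a tapered plug 22 mm long, 26 to 21 mm wide. Origin on the axis at the head's underside, z towards the head; 30 g. Seated, the origin is at the mouth. Plug tight over its top 9 mm: rocked 10 degrees each way, lifted 2 mm a swing, it is out in 4 to 8 swings; a straight pull drags the bottle up; a twist turns it
- stopper4: blue stopper 4 (absent: bottle already open). Round head 35 mm wide, 36 mm tall; below it a tapered plug 22 mm long, 26 to 21 mm wide. Origin on the axis at the head's underside, z towards the head; 30 g. Seated, the origin is at the mouth. Plug tight over its top 9 mm: rocked 10 degrees each way, lifted 2 mm a swing, it is out in 4 to 8 swings; a straight pull drags the bottle up; a twist turns it
- bottle1 (a joint): how far amber bottle 1 has been pulled up in its sprung well: 0 = fully down, 0.03 m = stop. The well's spring holds it down with about 17 N (100 N/m more as it rises) and draws it back down when let go
- bottle2 (a joint): how far amber bottle 2 has been pulled up in its sprung well: 0 = fully down, 0.03 m = stop. The well's spring holds it down with about 17 N (100 N/m more as it rises) and draws it back down when let go
- bottle3 (a joint): how far amber bottle 3 has been pulled up in its sprung well: 0 = fully down, 0.03 m = stop. The well's spring holds it down with about 17 N (100 N/m more as it rises) and draws it back down when let go
- bottle4 (a joint): how far amber bottle 4 has been pulled up in its sprung well: 0 = fully down, 0.03 m = stop. The well's spring holds it down with about 17 N (100 N/m more as it rises) and draws it back down when let go
- ink_jar: bystander, leave alone: small closed glass ink jar, 64 mm across, 60 mm tall
- ink_jar2: bystander, leave alone: closed white ink jar with red lid, 70 mm across, 75 mm tall
- squirt: bystander, leave alone: white squirt bottle, 60 mm across, 150 mm tall
- tape: bystander, leave alone: roll of blue tape lying flat, 90 mm across, 24 mm tall
- palette_knife: bystander, leave alone: broad palette knife lying flat, 240 mm long
- brush: bystander, leave alone: flat brush lying down, 200 mm long
- squeegee: bystander, leave alone: wooden squeegee on edge, 200 mm long, 101 mm tall
Things that resemble listed ones, but are neither listed nor needed, are in the scene too. Leave any purple look-alike of the tray alone.

How it is judged:
By the outcome, as a careful person would: the job done as asked, in the order asked, and still so for the second after the job is handed in, with the robot touching nothing.
Of stopper1, stopper2, stopper3, stopper4 only 3 to 4 are there at a start; the rules pass over those that are not, and their reading is None.
At some moment in a run one of tray may be knocked a few centimetres aside while the robot is not near it.
Once in a run the grip may slacken for a moment while it holds something.
It also fails if it takes over 210 s, if anything falls off the work surface, if the arm or the gripper's body presses on something with over 40 N, if the wrist force passes 120 N, or if a joint passes its speed limit or range.

ROBOT

A 6-joint arm with a two-finger parallel gripper is mounted at the origin on the work surface. World frame = base frame: x ahead of the robot, y to its left, z up, the work surface at z = 0. Lengths are in m, angles in rad, forces in N, time in s.
With the tool pointing down it reaches from about 0.225 to 0.875 m from the base axis. Payload 3.4 kg.
Tool frame: the origin (TCP) lies midway between the tips of the shut fingers; the grasp point (between the pads) lies 19 mm behind it (r.hold_point_z is the z of the grasp point in the tool frame, in m); z points along the fingers, y is the line along which they close (so a half turn about z gives the same grasp; the last joint's range is limited). The gripper opens to 85 mm and grips with 20 to 120 N. Pads are 22 mm wide; open, the fingers measure 114 mm over their backs; the gripper's body (76 mm by 85 mm) begins 54 mm behind the grasp point. The pads swing forward as they close: fully open they stand 13 mm farther back than shut.
Start: joints at [-1.311, 0.276, 1.505, -0, 1.361, -0.121], TCP at [0.214, -0.534, 0.231] pointing down, gripper open.
Joint ranges: [-2.89, 2.89], [-0.75, 2.08], [0.22, 2.7], [-1.18, 4.32], [0.11, 2.71], [-2.7, 2.7]. Speed limits (rad/s): [2.57, 2.57, 3.14, 3.14, 3.14, 3.14].

INTERFACE

Orientations are given as a 3x3 rotation matrix whose columns are the frame's x, y, z axes.
In Python, from station import r, snapshot, sign_off gives the robot as it stands. The module is installed in compiled form; this text tells all that it offers.
- The arm moves only by the tool drive_tool, never from a script. Its argument "series" is text: rows parted by semicolons, each of 7 numbers parted by spaces: the shift along the world's x, y, z in cm, then the turn, a rotation vector about the world's x, y, z in rad, then the opening in per cent of the stroke, from 0 (shut) to 100 (fully open). In form: dx dy dz rx ry rz hand; .... A call has 1 to 10 rows; each row is the pose to reach, as a shift and turn from the pose commanded when the call began; what a row does not reach only later rows make up. A row lasts 1/12 s, in which the tool goes at most 41.7 mm and 7.16 degrees, less where a joint would pass 70% of its speed; a pose out of reach is approached as far as the arm can. A call with a gripper value outside its range is refused whole. The fingers move at their own pace and stop on an object; "grip_force" is the grip in N (left out, the last holds). Time passes only in rows, so rows that repeat a pose let the fingers close. It gives the time, the measured TCP pose, the force, the opening and the grip force at its end, in the units of the state.
- r.get_obs(): the state, without advancing time (a new reading comes with each control period).
- snapshot(name): name is "scene" or "side" or "wrist"; returns a dict with "pixels" (384x512x3 uint8, red, green, blue), "fovy" (degrees; the focal length in pixels is half the picture's height over the tangent of half this angle, whatever the lens; pixels are square), "cx", "cy" (the principal point, pixels), "dist_coeffs" ([k1, k2, p1, p2, k3] as OpenCV has them; the pictures are not rectified), "R" (3x3) and "t" (3): a world point X has camera coordinates R X + t; the wrist camera has in their place "hand_eye" (4x4, takes a point from camera to tool coordinates, whose origin is the TCP and whose axes are the flange's). Camera axes: x right, y down, z forward; pixel columns grow to the right and rows downward; lengths in m; the calibration is good to about 2 mm. A picture is of the moment at which its call begins: read the wrist's pose just before it. There is no depth.
- sign_off(): hands the job in; it is judged then, once.
The state is a dict: "time": time; "joints": joint angles; "qd": joint speeds; "joint_efforts": joint torques, N m; "position": TCP position; "orientation": TCP orientation; "force": force on the tool from outside, world axes, zero at the start; "moment": the same for the moment, N m; "opening": finger opening in m; "finger_force": force on a finger pad.
Only numpy, scipy, OpenCV 4.12 (cv2) and the standard library are available. Lean on these libraries where they do the work, as an engineer would, in place of code of your own. Each camera call takes 0.05 s, during which the arm holds its last target. There are 200 camera calls.

## Working session

There is one attempt and no reset: what is moved stays moved. The work goes in short steps, Python scripts to look and compute and a tool call to move; the robot and the scene stay as the last step left them, time stands still between calls to the robot, and variables do not carry over. Pictures are saved under pics/ and viewed, at most 14 in all, crops included, and the job is handed in when it is done.

Besides the shell and the picture viewer there is one more tool, called after "Emit:" as name(argument=value, ...) on one line, values as JSON. drive_tool: Moves the arm, as the interface text tells. Its arguments: {"type":"object","properties":{"series":{"type":"string"},"grip_force":{"type":"number"}},"required":["series"]}

```bash
mkdir -p pics; cat > h.py <<'E'
import numpy as np, cv2
from station import r, snapshot
def K(s):
    f=192/np.tan(np.radians(s["fovy"])/2)
    return np.array([[f,0,s["cx"]],[0,f,s["cy"]],[0,0,1.]])
def cam(name):
    o=r.get_obs(); s=snapshot(name); 
    if name=="wrist":
        T=np.eye(4);T[:3,:3]=np.array(o["orientation"]);T[:3,3]=o["position"]
        W=np.linalg.inv(T@np.array(s["hand_eye"])); s["R"]=W[:3,:3]; s["t"]=W[:3,3]
    s["R"]=np.array(s["R"]);s["t"]=np.array(s["t"]);return s
def ray(s,uv):
    p=cv2.undistortPoints(np.array([[uv]],float),K(s),np.array(s["dist_coeffs"],float))[0,0]
    return -s["R"].T@s["t"], s["R"].T@np.array([p[0],p[1],1])
def atz(s,uv,z):
    c,d=ray(s,uv); return c+d*(z-c[2])/d[2]
def proj(s,P):
    return cv2.projectPoints(np.array(P,float).reshape(-1,1,3),cv2.Rodrigues(s["R"])[0],s["t"],K(s),np.array(s["dist_coeffs"],float))[0][:,0]
def tri(obs):
    A=np.zeros((3,3));b=np.zeros(3)
    for s,uv in obs:
        c,d=ray(s,uv);d=d/np.linalg.norm(d);M=np.eye(3)-np.outer(d,d);A+=M;b+=M@c
    return np.linalg.solve(A,b)
def save(s,n,crop=None,k=1.5):
    im=s["pixels"][:,:,::-1]
    if crop: x0,y0,x1,y1=crop; im=im[y0:y1,x0:x1]
    cv2.imwrite("pics/"+n,cv2.resize(im,None,fx=k,fy=k,interpolation=cv2.INTER_CUBIC))
E
python3 - <<'E'
from h import *
import pickle
for n in("scene","side"):
    s=cam(n);save(s,n+"0.png");pickle.dump(s,open(n+".pkl","wb"));print(n,-s["R"].T@s["t"],s["R"][2])
o=r.get_obs();print(o["position"],o["orientation"],o["opening"],r.hold_point_z)
E
```

```text
scene [ 1.5936525  -0.41030174  0.91628616] [-0.78476742  0.25329351 -0.56566995]
side [0.21803735 0.9664296  1.02874435] [ 0.19190927 -0.7393996  -0.6453364 ]
[ 0.21358943 -0.53335661  0.2305151 ] [[ 9.28374365e-01  3.71646161e-01 -4.12660008e-04]
 [ 3.71646327e-01 -9.28372988e-01  1.61334440e-03]
 [ 2.16490848e-04 -1.65115116e-03 -9.99998613e-01]] 0.08555241685640429 -0.0187
```

View pics/scene0.png

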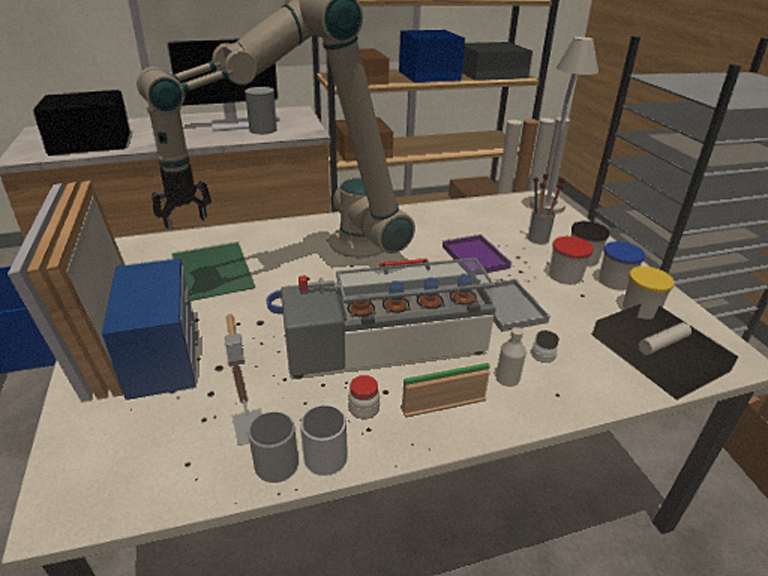

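View pics/side0.png

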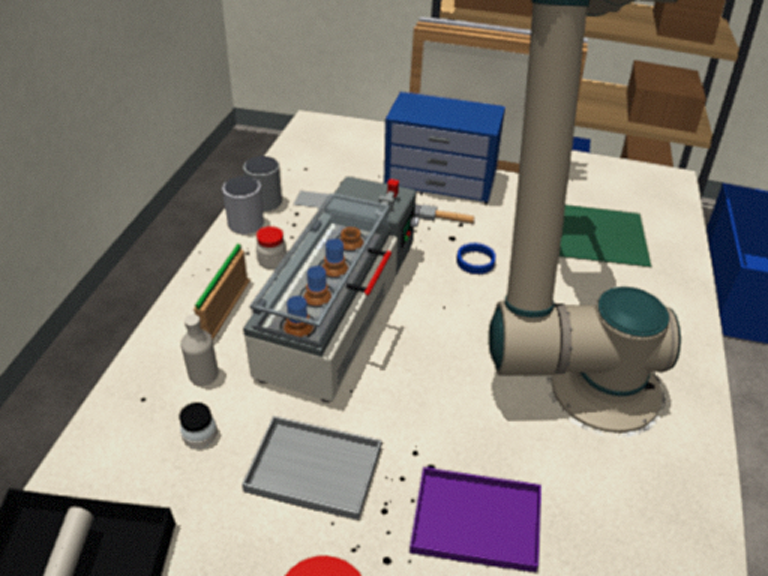

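The scene view shows bottles 1–3 stoppered and the one next to the housing (bottle 4) open. In 1.5x pixels, the handle is at (404,263) in the scene view and (378,273) in the side view. The knob is at (303,284) and (393,187), and the steel tray is around (515,303) and (313,466).

```bash
cat > fit.py <<'E'
from h import *
import pickle
from scipy.optimize import least_squares
S={n:pickle.load(open(n+".pkl","rb")) for n in("scene","side")}
def blobs(s,kind):
    hsv=cv2.cvtColor(s["pixels"],cv2.COLOR_RGB2HSV);h,sa,v=[hsv[:,:,i].astype(int) for i in range(3)]
    m=((h<7)|(h>173))&(sa>150)&(v>80) if kind=="red" else (h>100)&(h<125)&(sa>70)&(v>50)
    n,l,st,c=cv2.connectedComponentsWithStats(m.astype(np.uint8))
    return [(c[i].round(1).tolist(),st[i].tolist()) for i in range(1,n) if st[i,4]>15]
if __name__=="__main__":
    for n in S:
        for k in("red","blue"): print(n,k,*blobs(S[n],k),sep="\n ")
    obs=[("side",(258,169.3),(-.105,-.06,.185)),("side",(246,194.7),(-.105,.06,.185)),
     ("scene",(253.5,177),(-.105,-.06,.185)),("scene",(285.5,174.5),(-.105,.06,.185)),
     ("side",(198,200),(0,.132,.191)),("side",(211,179.5),(0,.044,.191)),("side",(223,160),(0,-.044,.191)),
     ("side",(218,263),(-.085,.186,0.003)),]
    def P(p,m): c,s=np.cos(p[2]),np.sin(p[2]);return np.array([p[0]+c*m[0]-s*m[1],p[1]+s*m[0]+c*m[1],m[2]])
    f=lambda p:np.concatenate([proj(S[n],P(p,m))[0]-uv for n,uv,m in obs])
    q=least_squares(f,[.5,-.1,0],loss="soft_l1");print(q.x,q.fun.reshape(-1,2).round(1).tolist())
    kn=tri([(S["scene"],(202,189)),(S["side"],(262,125))]);print("knob",kn)
    for n,c in(("side",[(275,420),(382,438),(360,516),(245,488)]),("scene",[(480,295),(518,281),(548,318),(508,328)])):
        print(n,[atz(S[n],np.array(u)/1.5,.024)[:2].round(3).tolist() for u in c])
E
python3 fit.py
```

```text
scene
 red
 ([381.9, 164.2], [369, 158, 26, 14, 276])
 ([268.4, 174.6], [256, 173, 26, 4, 48])
 ([201.8, 188.6], [199, 184, 6, 10, 45])
 ([242.2, 256.5], [234, 250, 18, 14, 187])
scene
 blue
 ([291.3, 36.5], [267, 20, 43, 35, 1093])
 ([271.6, 47.0], [269, 45, 7, 6, 16])
 ([416.1, 167.9], [403, 161, 27, 15, 300])
 ([97.6, 218.8], [68, 172, 62, 94, 4247])
 ([12.4, 221.2], [0, 177, 37, 72, 1470])
 ([309.9, 186.0], [306, 183, 9, 7, 47])
 ([287.1, 188.5], [283, 186, 9, 7, 50])
 ([263.9, 190.9], [260, 188, 9, 7, 55])
 ([182.5, 201.4], [178, 194, 10, 15, 81])
side
 red
 ([261.6, 123.1], [258, 119, 8, 12, 53])
 ([179.2, 157.4], [171, 151, 17, 14, 192])
 ([251.4, 181.7], [243, 168, 18, 29, 118])
 ([215.1, 378.1], [191, 371, 49, 13, 471])
side
 blue
 ([297.2, 85.8], [256, 61, 81, 73, 2372])
 ([387.0, 95.8], [381, 91, 13, 10, 97])
 ([494.6, 174.9], [473, 122, 39, 107, 3424])
 ([296.5, 128.7], [277, 126, 41, 7, 55])
 ([222.5, 166.5], [217, 159, 12, 16, 162])
 ([316.8, 171.8], [305, 162, 25, 21, 278])
 ([210.6, 185.1], [205, 177, 12, 17, 176])
 ([197.8, 203.8], [191, 197, 14, 15, 150])
[ 0.56417998 -0.01013685 -0.10727672] [[1.3, -1.2], [-2.4, -0.5], [0.5, -0.9], [-1.5, -0.8], [-1.8, -0.7], [-0.6, -0.2], [0.2, 1.1], [1.5, 6.7]]
knob [ 0.49791561 -0.26895114  0.18948475]
side [[0.575, 0.26], [0.384, 0.246], [0.379, 0.402], [0.573, 0.405]]
scene [[0.441, 0.25], [0.402, 0.396], [0.593, 0.387], [0.604, 0.257]]
```

```bash
python3 - <<'E'
from fit import *
for a,b in(((309.9,186),(197.8,203.8)),((287.1,188.5),(210.6,185.1)),((263.9,190.9),(222.5,166.5)),((268.4,174.6),(251.4,181.7)),((201.8,188.6),(261.6,123.1))):
    print(tri([(S["scene"],a),(S["side"],b)]).round(4), (proj(S["scene"],tri([(S["scene"],a),(S["side"],b)]))[0]-a).round(1))
o=r.get_obs(); print(o["time"])
E
```

```text
[0.5717 0.1265 0.1823] [0.2 0.1]
[0.564  0.0398 0.1789] [0.7 0.5]
[ 0.5575 -0.0485  0.1787] [0.8 0.6]
[0.4588 0.0007 0.1837] [0.5 0.5]
[ 0.5005 -0.2706  0.1942] [-0.3 -0.3]
0.1
```

Emit:
drive_tool(series="3 3 4 0 0 0.12 100;6 6 8 0 0 0.24 100;9 8.5 12 0 0 0.36 100;12 11 15 0 0 0.48 100;15 14 17 0 0 0.6 100;18 17 17 0 0 0.72 100;21 20 17 0 0 0.84 100;24 22.5 17 0 0 0.96 100;26.5 25 17 0 0 1.06 100;28.7 26.4 17 0 0 1.11 100")

```text
time: 0.93
position: [0.4789, -0.2866, 0.4006]
orientation: [[0.076, 0.997, 0.0], [0.997, -0.076, -0.0], [-0.0, 0.0, -1.0]]
force: [0.3, -0.6, 0.0]
opening: 0.085
finger_force: 0.0
```

Emit:
drive_tool(series="0 0 0 0 0 0 100;0 0 0 0 0 0 100")

```text
time: 1.1
position: [0.4794, -0.2867, 0.3994]
orientation: [[0.076, 0.997, -0.001], [0.997, -0.076, 0.001], [0.001, -0.001, -1.0]]
force: [0.2, 0.1, -0.2]
opening: 0.0854
finger_force: 0.0
```

```bash
python3 - <<'E'
from h import *
import pickle
o=r.get_obs();s=cam("wrist");save(s,"w1.png");pickle.dump(s,open("w1.pkl","wb"));print(o["time"],o["position"],np.array(o["orientation"]).round(3),o["joints"],np.array(s["hand_eye"]).round(3),-s["R"].T@s["t"],o["force"])
E
```

```text
1.1 [ 0.47941775 -0.28669269  0.39940505] [[ 0.076  0.997 -0.001]
 [ 0.997 -0.076  0.001]
 [ 0.001 -0.001 -1.   ]] [-6.63499506e-01  2.06965671e-01  1.19587664e+00 -1.61290191e-05
  1.73983765e+00 -5.87598794e-01] [[-0.002 -0.962 -0.273  0.069]
 [ 1.    -0.002 -0.    -0.   ]
 [-0.    -0.273  0.962 -0.143]
 [ 0.     0.     0.     1.   ]] [ 0.48435263 -0.217845    0.54235592] [ 0.20634326  0.05091679 -0.24930088]
```

View pics/w1.png

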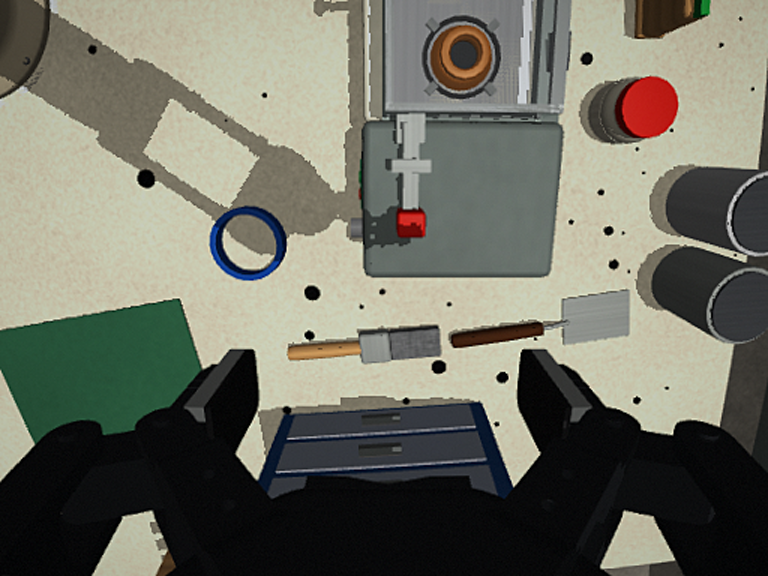

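The wrist view shows the knob top at about (410,222), the mouth of open bottle 4 at (464,53), and the housing's near edge running from (372,276) to (550,276), all at 1.5x.

```bash
python3 - <<'E'
from fit import *
s=pickle.load(open("w1.pkl","rb"))
print(blobs(s,"red"))
print("knobtop",atz(s,(411/1.5,223/1.5),.208),"mouth4",atz(s,(465/1.5,53/1.5),.155))
print("housing",[atz(s,np.array(u)/1.5,.165).round(4) for u in((366,274),(550,275),(563,125),(363,124))])
E
```

```text
[([432.6, 70.9], [414, 51, 38, 41, 1207]), ([274.0, 149.0], [265, 141, 19, 17, 314])]
knobtop [ 0.49813287 -0.26964731  0.208     ] mouth4 [ 0.55304969 -0.14241156  0.155     ]
housing [array([ 0.4573, -0.3185,  0.165 ]), array([ 0.621, -0.332,  0.165]), array([ 0.63  , -0.2044,  0.165 ]), array([ 0.4662, -0.1923,  0.165 ])]
```

Emit:
drive_tool(series="1.9 1.7 -1 0 0 0 100;1.9 1.7 -4.5 0 0 0 100;1.9 1.7 -8 0 0 0 100;1.9 1.7 -11.5 0 0 0 100;1.9 1.7 -15 0 0 0 100;1.9 1.7 -18.5 0 0 0 100;1.9 1.7 -21 0 0 0 100;1.9 1.7 -22.3 0 0 0 100;1.9 1.7 -22.3 0 0 0 100")

```text
time: 1.9
position: [0.4935, -0.2713, 0.1731]
orientation: [[0.083, 0.997, -0.007], [0.997, -0.083, 0.005], [0.004, -0.008, -1.0]]
force: [-0.5, 0.5, -0.0]
opening: 0.0855
finger_force: 0.0
```

Emit:
drive_tool(series="0 0 0 0 0 0 0;0 0 0 0 0 0 0;0 0 0 0 0 0 0;0 0 0 0 0 0 0;0 0 0 0 0 0 0;0 0 0 0 0 0 0", grip_force=40)

```text
time: 2.4
position: [0.4983, -0.272, 0.1784]
orientation: [[0.08, 0.997, 0.003], [0.997, -0.08, -0.002], [-0.001, 0.004, -1.0]]
force: [1.9, 0.5, 3.4]
opening: 0.0216
finger_force: 44.2
```

Emit:
drive_tool(series="-0.04 -0.5 0 0 0 0 0;-0.08 -1 0 0 0 0 0;-0.12 -1.5 0 0 0 0 0;-0.16 -2 0 0 0 0 0;-0.2 -2.5 0 0 0 0 0;-0.24 -3 0 0 0 0 0;-0.26 -3.2 0 0 0 0 0;-0.27 -3.4 0 0 0 0 0;-0.27 -3.4 0 0 0 0 0;-0.27 -3.4 0 0 0 0 0")

```text
time: 3.23
position: [0.4961, -0.3001, 0.1783]
orientation: [[0.08, 0.997, 0.004], [0.997, -0.08, 0.01], [0.01, 0.003, -1.0]]
force: [4.8, 15.4, 9.2]
opening: 0.0216
finger_force: 45.2
```

Emit:
drive_tool(series="-0.02 -0.3 0 0 0 0 0;-0.02 -0.5 0 0 0 0 0;-0.02 -0.5 0 0 0 0 0;-0.02 -0.5 0 0 0 0 0")

```text
time: 3.57
position: [0.4961, -0.3001, 0.1783]
orientation: [[0.08, 0.997, 0.004], [0.997, -0.08, 0.019], [0.02, 0.002, -1.0]]
force: [4.5, 24.9, 14.0]
opening: 0.0212
finger_force: 45.6
```

```bash
python3 - <<'E'
from fit import *
o=r.get_obs();print(o["position"],o["force"],o["moment"])
for n in("scene","side"):
    s=cam(n); save(s,n+"1.png"); print(n,blobs(s,"red"))
s=cam("wrist");save(s,"w2.png")
E
```

```text
[ 0.49605518 -0.30014717  0.1782647 ] [ 4.51635388 24.88384122 13.99878463] [ 3.50752223 -0.81022765  0.06771607]
scene [([381.9, 164.2], [369, 157, 26, 15, 279]), ([268.8, 174.4], [256, 173, 26, 4, 54]), ([242.3, 256.5], [234, 250, 18, 14, 186])]
side [([263.6, 119.2], [261, 115, 6, 9, 44]), ([179.3, 157.4], [171, 151, 18, 14, 191]), ([251.5, 181.5], [243, 167, 18, 30, 119]), ([215.1, 378.1], [190, 371, 50, 13, 471])]
```

View pics/w2.png

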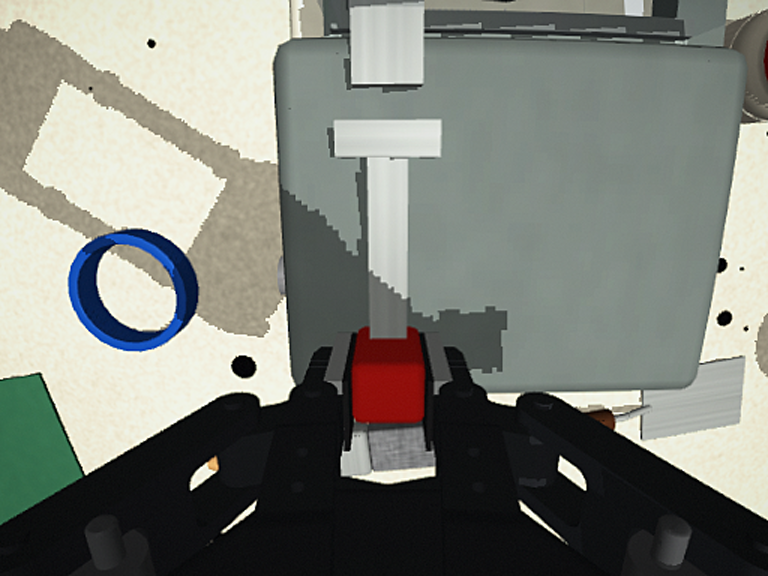

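The catch is on its stop, with the tongue clear of the lug and further pull giving no motion. I'll relax the pull, let go and rise.

Emit:
drive_tool(series="0.02 0.5 0 0 0 0 0;0.02 0.8 0 0 0 0 0;0.02 0.8 0 0 0 0 0;0.02 0.8 0 0 0 0 100;0.02 0.8 0 0 0 0 100;0.02 0.8 0 0 0 0 100;0.02 0.8 0 0 0 0 100;0.02 0.8 2 0 0 0 100;0.02 0.8 5 0 0 0 100;0.02 0.8 8 0 0 0 100")

```text
time: 4.55
position: [0.4934, -0.3025, 0.2566]
orientation: [[0.081, 0.997, -0.003], [0.997, -0.081, 0.002], [0.002, -0.003, -1.0]]
force: [0.5, 1.1, 0.1]
opening: 0.0851
finger_force: 0.0
```

Emit:
drive_tool(series="-0.4 3 2 0 0 0 60;-0.8 7 4.4 0 0 0 41;-1.2 11 4.4 0 0 0 41;-1.6 15 4.4 0 0 0 41;-2 18.5 4.4 0 0 0 41;-2.5 22 4.4 0 0 0 41;-3 25 4.4 0 0 0 41;-3.4 28 4.4 0 0 0 41;-3.6 30.2 4.4 0 0 0 41;-3.6 30.2 4.4 0 0 0 41")

```text
time: 5.38
position: [0.4573, 0.0028, 0.3011]
orientation: [[0.076, 0.997, -0.0], [0.997, -0.076, 0.002], [0.002, -0.001, -1.0]]
force: [0.0, 0.1, -0.5]
opening: 0.035
finger_force: 0.0
```

```bash
python3 - <<'E'
from fit import *
o=r.get_obs();s=cam("wrist");save(s,"w3.png");pickle.dump(s,open("w3.pkl","wb"));print(o["time"],o["position"],o["opening"],-s["R"].T@s["t"])
for b in blobs(s,"red"): print(b,atz(s,b[0],.19))
for b in blobs(s,"blue"): print(b,atz(s,b[0],.19))
E
```

```text
5.3833 [0.45727941 0.00280087 0.3011167 ] 0.03503286171812813 [0.46217705 0.07142988 0.44417398]
([260.6, 179.3], [255, 113, 13, 138, 1517]) [0.45909744 0.00600404 0.19      ]
([468.0, 270.6], [449, 253, 39, 36, 1053]) [ 0.66352547 -0.10635427  0.19      ]
([385.4, 32.4], [358, 7, 55, 51, 2051]) [0.56853242 0.12008931 0.19      ]
([376.4, 136.7], [351, 117, 51, 42, 1618]) [0.56208726 0.03630108 0.19      ]
([366.2, 225.9], [344, 204, 46, 45, 1466]) [ 0.55489209 -0.04685017  0.19      ]
```

View pics/w3.png

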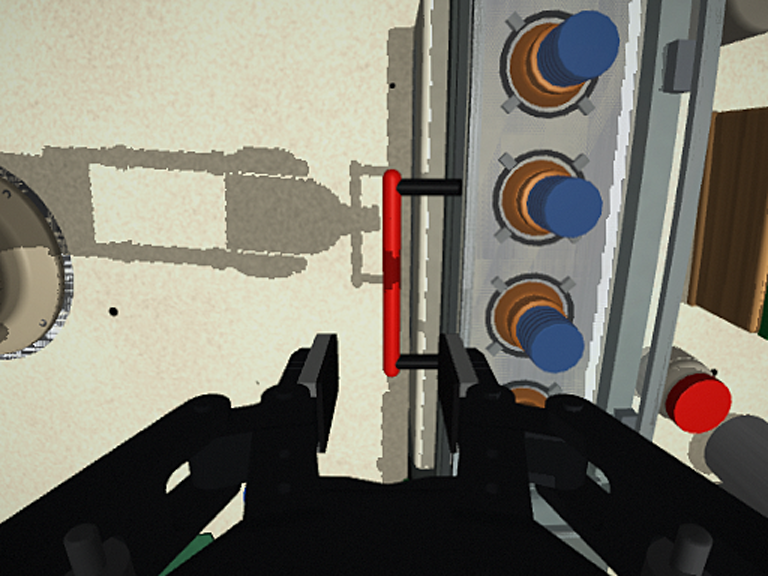

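The wrist view shows the handle bar from (392,172) to (391,375), and the stopper tops at about (588,44), (572,207) and (555,344), at 1.5x.

```bash
python3 - <<'E'
from fit import *
s=pickle.load(open("w3.pkl","rb"))
a,b=[atz(s,np.array(u)/1.5,.185) for u in((392,172),(391.5,375))];print(a,b,(a+b)/2,np.arctan2(a[0]-b[0],a[1]-b[1]))
T=[atz(s,np.array(u)/1.5,.191) for u in((588,44),(572,207),(555,344))];print(T)
th=np.arctan2(T[0][0]-T[2][0],T[0][1]-T[2][1]);y=np.array([np.sin(th),np.cos(th)])
print(th,[t[:2]-y*k for t,k in zip(T,(.132,.044,-.044))])
E
```

```text
[0.4640046  0.06184609 0.185     ] [ 0.45404868 -0.0663994   0.185     ] [ 0.45902664 -0.00227666  0.185     ] 0.07747632897585356
[array([0.57353017, 0.12197382, 0.191     ]), array([0.56607344, 0.03501664, 0.191     ]), array([ 0.55826976, -0.05022119,  0.191     ])]
0.08839187258226883 [array([ 0.56187763, -0.00951085]), array([ 0.56218926, -0.00881158]), array([ 0.56215394, -0.00639297])]
```

Emit:
drive_tool(series="0.1 0 -3 0 0 0 41;0.1 0 -6.5 0 0 0 41;0.1 0 -9.5 0 0 0 41;0.1 0 -12 0 0 0 41;0.1 0 -13.2 0 0 0 41;0.1 0 -13.5 0 0 0 41;0.1 0 -13.5 0 0 0 0;0.1 0 -13.5 0 0 0 0;0.1 0 -13.5 0 0 0 0;0.1 0 -13.5 0 0 0 0", grip_force=50)

```text
time: 6.27
position: [0.4591, -0.0013, 0.1667]
orientation: [[0.08, 0.997, -0.0], [0.997, -0.08, -0.002], [-0.002, 0.0, -1.0]]
force: [-2.6, -3.2, -0.0]
opening: 0.0094
finger_force: 48.8
```

```bash
python3 - <<'E'
from h import *
o=r.get_obs();print(o["position"],o["opening"],o["force"],o["finger_force"])
th=-.078;ex=np.array([np.cos(th),np.sin(th)])
for k in range(0,19):
    a=np.pi-np.arctan2(.035,.170)-k*.1; dx=.174*np.cos(a)+.170; dz=.174*np.sin(a)-.035
    print(k,(ex*dx*100).round(2),round(dz*100,2))
E
```

```text
[ 0.45912468 -0.00133389  0.16672969] 0.009391413016617613 [-2.59235867 -3.21741584 -0.01234243] 48.7649667263031
0 [-0.04  0.  ] 0.01
1 [ 0.39 -0.03] 1.69
2 [ 0.99 -0.08] 3.32
3 [ 1.75 -0.14] 4.89
4 [ 2.66 -0.21] 6.37
5 [ 3.71 -0.29] 7.75
6 [ 4.9  -0.38] 9.02
7 [ 6.21 -0.49] 10.16
8 [ 7.62 -0.6 ] 11.17
9 [ 9.13 -0.71] 12.03
10 [10.71 -0.84] 12.74
11 [12.36 -0.97] 13.28
12 [14.05 -1.1 ] 13.66
13 [15.77 -1.23] 13.86
14 [17.51 -1.37] 13.89
15 [19.24 -1.5 ] 13.75
16 [20.94 -1.64] 13.43
17 [22.61 -1.77] 12.95
18 [24.22 -1.89] 12.3
```

Emit:
drive_tool(series="0.2 0 0.8 0 0 0 0;0.4 0 1.7 0 0 0 0;0.7 -0.1 2.5 0 0 0 0;1 -0.1 3.3 0 0 0 0;1.35 -0.1 4.1 0 0 0 0;1.75 -0.15 4.9 0 0 0 0;2.2 -0.2 5.65 0 0 0 0;2.66 -0.2 6.4 0 0 0 0;3.2 -0.25 7.1 0 0 0 0;3.7 -0.3 7.75 0 0 0 0")

```text
time: 7.1
position: [0.4948, -0.004, 0.2442]
orientation: [[0.08, 0.997, -0.004], [0.997, -0.08, -0.001], [-0.002, -0.004, -1.0]]
force: [-6.9, -5.5, -2.3]
opening: 0.0094
finger_force: 48.7
```

Emit:
drive_tool(series="0.6 0 0.65 0 0 0 0;1.2 -0.1 1.27 0 0 0 0;1.85 -0.15 1.85 0 0 0 0;2.5 -0.2 2.41 0 0 0 0;3.2 -0.25 2.93 0 0 0 0;3.9 -0.3 3.42 0 0 0 0;4.65 -0.35 3.87 0 0 0 0;5.4 -0.4 4.28 0 0 0 0;6.2 -0.5 4.65 0 0 0 0;7 -0.55 5 0 0 0 0")

```text
time: 7.93
position: [0.5635, -0.0094, 0.2973]
orientation: [[0.08, 0.997, -0.004], [0.997, -0.08, -0.002], [-0.002, -0.004, -1.0]]
force: [-9.6, -3.9, 7.8]
opening: 0.0089
finger_force: 48.8
```

Emit:
drive_tool(series="0.8 -0.05 0.3 0 0 0 0;1.65 -0.1 0.55 0 0 0 0;2.5 -0.2 0.75 0 0 0 0;3.35 -0.25 0.92 0 0 0 0;4.2 -0.3 1.03 0 0 0 0;5.05 -0.4 1.12 0 0 0 0;5.9 -0.45 1.15 0 0 0 0;6.8 -0.5 1.15 0 0 0 0;7.65 -0.6 1.1 0 0 0 0;8.5 -0.65 1 0 0 0 0")

```text
time: 8.77
position: [0.6518, -0.016, 0.3073]
orientation: [[0.08, 0.997, 0.003], [0.997, -0.08, -0.001], [-0.001, 0.003, -1.0]]
force: [-4.5, -3.1, 5.7]
opening: 0.0092
finger_force: 52.1
```

Emit:
drive_tool(series="0.8 -0.05 -0.12 0 0 0 0;1.7 -0.1 -0.32 0 0 0 0;2.5 -0.2 -0.55 0 0 0 0;3.35 -0.27 -0.8 0 0 0 0;3.9 -0.3 -1 0 0 0 0;3.9 -0.3 -1 0 0 0 0")

```text
time: 9.27
position: [0.6935, -0.0191, 0.2953]
orientation: [[0.08, 0.997, 0.007], [0.997, -0.08, -0.001], [-0.001, 0.007, -1.0]]
force: [1.6, -4.0, 1.6]
opening: 0.0092
finger_force: 49.1
```

Emit:
drive_tool(series="0 0 0 0 0 0 41;0 0 0 0 0 0 41;0 0 0 0 0 0 41;0 0 1 0 0 0 41;0 0 3 0 0 0 41;0 0 6 0 0 0 41;0 0 9 0 0 0 41;-2 0.5 10 0 0 0.1 41;-5 1 10 0 0 0.2 41;-8.5 2 10 0 0 0.32 41")

```text
time: 10.1
position: [0.6061, 0.0013, 0.3944]
orientation: [[-0.242, 0.97, 0.003], [0.97, 0.242, -0.0], [-0.001, 0.003, -1.0]]
force: [-0.4, 0.6, -0.1]
opening: 0.035
finger_force: 0.0
```

Emit:
drive_tool(series="-1.5 1 0 0 0 0.12 60;-3 2 0 0 0 0.24 60;-5 3 0 0 0 0.36 60;-7 4 0 0 0 0.48 60;-8 4.3 0 0 0 0.6 60;-8 4.3 0 0 0 0.72 60;-8 4.3 0 0 0 0.84 60;-8 4.3 0 0 0 0.96 60;-8 4.3 0 0 0 1.08 60;-8 4.3 0 0 0 1.2 60")

```text
time: 10.93
position: [0.5252, 0.0451, 0.3945]
orientation: [[-0.992, 0.124, 0.001], [0.124, 0.992, 0.001], [-0.001, 0.001, -1.0]]
force: [-0.4, -0.6, -0.1]
opening: 0.0509
finger_force: 0.0
```

Emit:
drive_tool(series="0 0 -2 0 0 0.05 60;0 0 -2 0 0 0.05 60;0 0 -2 0 0 0.05 60")

```text
time: 11.18
position: [0.5248, 0.0448, 0.3735]
orientation: [[-0.997, 0.082, -0.002], [0.082, 0.997, 0.001], [0.002, 0.0, -1.0]]
force: [0.7, -0.3, -0.1]
opening: 0.0511
finger_force: 0.0
```

```bash
python3 - <<'E'
from fit import *
o=r.get_obs();s=cam("wrist");save(s,"w4.png");pickle.dump(s,open("w4.pkl","wb"));print(o["time"],o["position"],o["joints"],np.array(o["orientation"]).round(3).tolist())
s=cam("side");save(s,"s2.png");pickle.dump(s,open("s2.pkl","wb"))
E
```

```text
11.1833 [0.52478616 0.04484761 0.37347984] [-4.72823742e-02  1.55855688e-01  1.32159934e+00  5.54981766e-04
  1.66567960e+00 -1.53600070e+00] [[-0.997, 0.082, -0.002], [0.082, 0.997, 0.001], [0.002, 0.0, -1.0]]
```

View pics/w4.png

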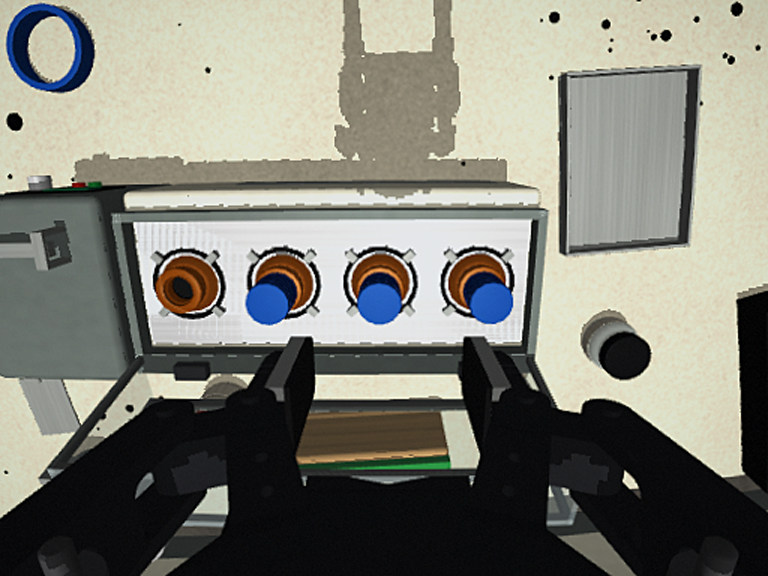

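View pics/s2.png

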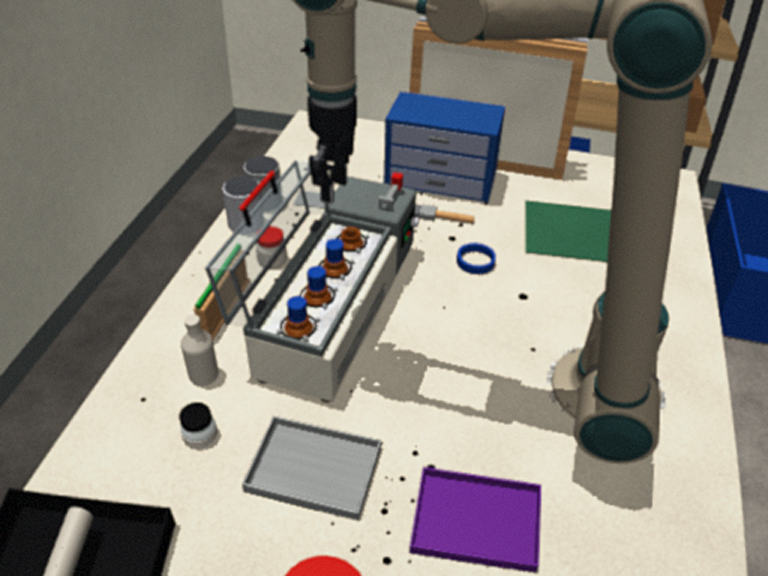

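The guard stands open with the catch drawn. In the wrist view the stopper tops are at (490,303), (381,303) and (269,303), and the tray corners at (560,77), (701,66), (691,245) and (562,255), at 1.5x.

```bash
python3 - <<'E'
from fit import *
s=pickle.load(open("w4.pkl","rb"))
T=[atz(s,np.array(u)/1.5,.191) for u in((490,303),(381,303),(269,303))];print(np.round(T,4).tolist())
y=np.array([.08,.997]);print([t[:2]-y*k for t,k in zip(T,(.132,.044,-.044))])
c=[atz(s,np.array(u)/1.5,.024) for u in((560,77),(701,66),(691,245),(562,255))];print(np.round(c,3).tolist(),np.mean(c,0))
print("m4",atz(s,(181/1.5,289/1.5),.155)[:2]+.132*y)
E
```

```text
[[0.5734, 0.1211, 0.191], [0.5662, 0.0363, 0.191], [0.559, -0.0509, 0.191]]
[array([ 0.56280076, -0.0105446 ]), array([ 0.56268244, -0.00753316]), array([ 0.5625252, -0.0070345])]
[[0.39, 0.238, 0.024], [0.386, 0.394, 0.024], [0.583, 0.397, 0.024], [0.582, 0.242, 0.024]] [0.48513416 0.31771998 0.024     ]
m4 [ 0.56202299 -0.00579859]
```

Emit:
drive_tool(series="1.5 -0.3 -2 0 0 0 60;3 -0.6 -5 0 0 0 60;4.1 -0.8 -8 0 0 0 60;4.1 -0.8 -11 0 0 0 60;4.1 -0.8 -14 0 0 0 60;4.1 -0.8 -17 0 0 0 60;4.1 -0.8 -19.5 0 0 0 60;4.1 -0.8 -20.6 0 0 0 60;4.1 -0.8 -21 0 0 0 60;4.1 -0.8 -21 0 0 0 60")

```text
time: 12.12
position: [0.5665, 0.0366, 0.1633]
orientation: [[-0.997, 0.081, -0.001], [0.081, 0.997, 0.0], [0.001, 0.0, -1.0]]
force: [0.5, -0.0, 0.5]
opening: 0.0513
finger_force: 0.0
```

Emit:
drive_tool(series="0 0 0 0 0 0 0;0 0 0 0 0 0 0;0 0 0 0 0 0 0;0 0 0 0 0 0 0;0 0 0 0 0 0 0", grip_force=60)

```text
time: 12.53
position: [0.5676, 0.0348, 0.1657]
orientation: [[-0.997, 0.08, 0.004], [0.08, 0.997, -0.003], [-0.004, -0.003, -1.0]]
force: [-1.1, -4.6, 3.1]
opening: 0.0334
finger_force: 60.2
```

Emit:
drive_tool(series="0 -0.08 0.05 0.1 -0.008 0 0;0 -0.14 0.1 0.18 -0.014 0 0;0 -0.14 0.15 0.185 -0.015 0 0;0 -0.05 0.2 0.065 -0.005 0 0;0 0.05 0.25 -0.06 0.005 0 0;0 0.14 0.3 -0.18 0.014 0 0;0 0.14 0.35 -0.185 0.015 0 0;0 0.05 0.4 -0.065 0.005 0 0;0 0 0.4 0 0 0 0;0 0 0.4 0 0 0 0")

```text
time: 13.37
position: [0.5675, 0.0353, 0.1696]
orientation: [[-0.996, 0.084, 0.004], [0.084, 0.996, 0.002], [-0.004, 0.002, -1.0]]
force: [0.0, -1.7, 5.3]
opening: 0.0331
finger_force: 64.3
```

Emit:
drive_tool(series="0 -0.08 0.05 0.1 -0.008 0 0;0 -0.14 0.1 0.18 -0.014 0 0;0 -0.14 0.15 0.185 -0.015 0 0;0 -0.05 0.2 0.065 -0.005 0 0;0 0.05 0.25 -0.06 0.005 0 0;0 0.14 0.3 -0.18 0.014 0 0;0 0.14 0.35 -0.185 0.015 0 0;0 0.05 0.4 -0.065 0.005 0 0;0 0 0.4 0 0 0 0;0 0 0.4 0 0 0 0")

```text
time: 14.2
position: [0.5671, 0.0357, 0.1725]
orientation: [[-0.997, 0.083, 0.002], [0.083, 0.997, 0.0], [-0.002, 0.0, -1.0]]
force: [-0.2, -2.1, 1.3]
opening: 0.0332
finger_force: 65.1
```

```bash
python3 - <<'E'
from fit import *
o=r.get_obs();print(o["force"],o["moment"])
s=cam("wrist");save(s,"w5.png")
s=cam("side");save(s,"s3.png",(170,140,270,260),5)
E
```

```text
[-0.16417262 -2.08466726  1.34588251] [-0.3415323  -0.12051157 -0.00297152]
```

View pics/w5.png

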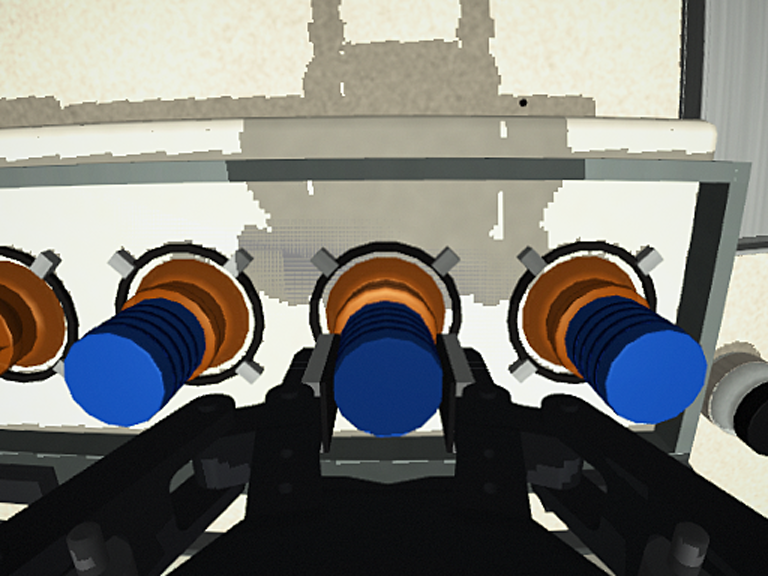

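Stopper 2 is held squarely in the wrist view and the force is small. I'll keep rocking.

Emit:
drive_tool(series="0 -0.08 0.05 0.1 -0.008 0 0;0 -0.14 0.1 0.18 -0.014 0 0;0 -0.14 0.15 0.185 -0.015 0 0;0 -0.05 0.2 0.065 -0.005 0 0;0 0.05 0.25 -0.06 0.005 0 0;0 0.14 0.3 -0.18 0.014 0 0;0 0.14 0.35 -0.185 0.015 0 0;0 0.05 0.4 -0.065 0.005 0 0;0 0 0.4 0 0 0 0;0 0 0.4 0 0 0 0")

```text
time: 15.13
position: [0.5665, 0.0359, 0.1759]
orientation: [[-0.997, 0.082, 0.001], [0.082, 0.997, 0.001], [-0.001, 0.001, -1.0]]
force: [0.3, -1.2, 0.2]
opening: 0.0332
finger_force: 64.2
```

Emit:
drive_tool(series="0 -0.08 0.05 0.1 -0.008 0 0;0 -0.14 0.1 0.18 -0.014 0 0;0 -0.14 0.15 0.185 -0.015 0 0;0 -0.05 0.2 0.065 -0.005 0 0;0 0.05 0.25 -0.06 0.005 0 0;0 0.14 0.3 -0.18 0.014 0 0;0 0.14 0.35 -0.185 0.015 0 0;0 0.05 0.4 -0.065 0.005 0 0;0 0 0.4 0 0 0 0;0 0 0.4 0 0 0 0")

```text
time: 15.97
position: [0.5662, 0.0358, 0.1798]
orientation: [[-0.997, 0.083, 0.0], [0.083, 0.997, 0.003], [-0.0, 0.003, -1.0]]
force: [-0.3, -1.1, 0.0]
opening: 0.0329
finger_force: 63.2
```

Emit:
drive_tool(series="0 0 0.3 0 0 0 0;0 0 0.6 0 0 0 0;0 0 1 0 0 0 0;0 0 1.5 0 0 0 0;0 0 2.5 0 0 0 0;0 0 4 0 0 0 0;0 0 6 0 0 0 0;0 0 9 0 0 0 0;0 0 10 0 0 0 0;0 0 10 0 0 0 0")

```text
time: 16.8
position: [0.5683, 0.0368, 0.2834]
orientation: [[-0.997, 0.08, 0.008], [0.08, 0.997, -0.0], [-0.008, 0.0, -1.0]]
force: [0.1, -0.8, -0.3]
opening: 0.0328
finger_force: 63.2
```

```bash
python3 - <<'E'
from fit import *
o=r.get_obs();print(o["position"],o["force"],o["joints"])
s=cam("side");save(s,"s4.png",(130,100,290,360),2.2);pickle.dump(s,open("s4.pkl","wb"))
E
```

```text
[0.56828673 0.03681095 0.28340364] [ 0.14185125 -0.81538703 -0.27874229] [-5.75853642e-02  2.39062547e-01  1.42824970e+00  1.56800948e-04
  1.46660242e+00 -1.54815618e+00]
```

View pics/s4.png

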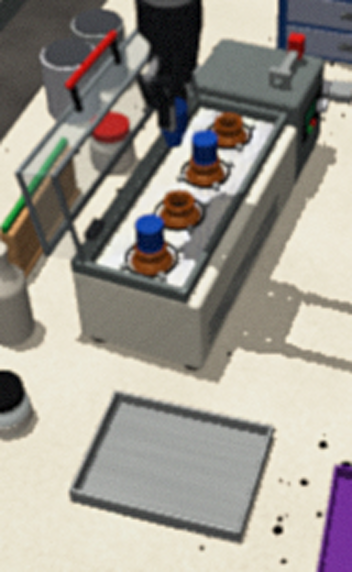

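Bottle 2's mouth is empty, the bottle is seated, and the stopper is in the hand. Next it goes to the tray.

Emit:
drive_tool(series="0 3 1 0 0 0 0;-0.3 6.5 1 0 0 0 0;-0.6 10 1 0 0 0 0;-1 13.5 1 0 0 0 0;-1.5 17 1 0 0 0 0;-2 20.5 1 0 0 0 0;-2.5 24 0 0 0 0 0;-2.8 27 -2 0 0 0 0;-2.8 28.1 -5 0 0 0 0;-2.8 28.1 -7 0 0 0 0")

```text
time: 17.68
position: [0.5359, 0.3203, 0.2052]
orientation: [[-0.997, 0.077, -0.005], [0.077, 0.997, -0.0], [0.005, -0.001, -1.0]]
force: [-0.1, 0.3, -0.3]
opening: 0.033
finger_force: 63.2
```

```bash
python3 - <<'E'
from fit import *
o=r.get_obs();print(o["position"],o["opening"])
for n in("side","scene"):
    s=cam(n);p=pickle.load(open(n+".pkl","rb"))
    P=[(.5,.245,.024),(.39,.24,.024),(.583,.397,.024),(.386,.394,.024)]
    d=cv2.absdiff(cv2.cvtColor(s["pixels"],7),cv2.cvtColor(p["pixels"],7))
    for q in proj(s,P):
        u,v=q.astype(int);print(n,q.round(),d[v-5:v+6,u-5:u+6].mean().round(1))
E
```

```text
[0.53588244 0.32030348 0.20516239] 0.033002962873407975
side [212. 282.] 5.8
side [253. 290.] 4.9
side [161. 321.] 5.5
side [238. 340.] 29.3
scene [325. 205.] 20.8
scene [313. 191.] 25.2
scene [366. 210.] 2.5
scene [343. 186.] 8.8
```

Emit:
drive_tool(series="0 0 -3.5 0 0 0 0;0 0 -7 0 0 0 0;0 0 -10.5 0 0 0 0;0 0 -13.5 0 0 0 0;0 0 -15.5 0 0 0 0;0 0 -16.3 0 0 0 0;0 0 -16.5 0 0 0 0;0 0 -16.5 0 0 0 0")

```text
time: 18.45
position: [0.5391, 0.3174, 0.0451]
orientation: [[-0.997, 0.081, 0.001], [0.081, 0.997, 0.0], [-0.001, 0.0, -1.0]]
force: [1.1, 0.4, 0.4]
opening: 0.0331
finger_force: 63.2
```

Emit:
drive_tool(series="0 0 0 0 0 0 60;0 0 0 0 0 0 60;0 0 0 0 0 0 60;0 0 2 0 0 0 60;0 0 5 0 0 0 60;0 0 9 0 0 0 60;0 0 13 0 0 0 60;0 0 17 0 0 0 60;0 0 20 0 0 0 60;0 0 20 0 0 0 60")

```text
time: 19.28
position: [0.5418, 0.3193, 0.254]
orientation: [[-0.997, 0.08, 0.015], [0.081, 0.997, 0.007], [-0.015, 0.008, -1.0]]
force: [1.3, 0.7, 1.4]
opening: 0.0514
finger_force: 0.0
```

```bash
python3 - <<'E'
from fit import *
o=r.get_obs();print(o["position"],o["opening"],o["force"])
s=cam("wrist");save(s,"w6.png");pickle.dump(s,open("w6.pkl","wb"))
E
```

```text
[0.54184555 0.31925423 0.25397823] 0.051407190470039194 [1.32736752 0.72339718 1.37441837]
```

View pics/w6.png

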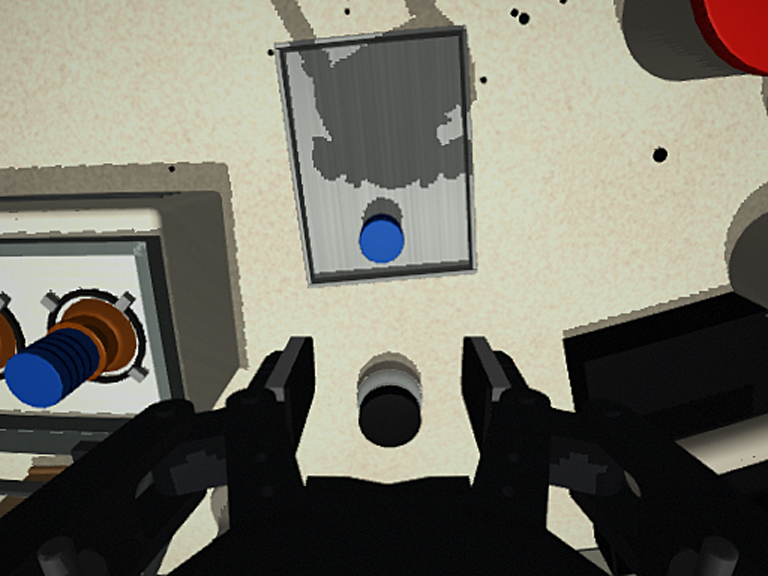

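Stopper 2 stands upright in the tray, at (382,240) in the wrist view. On to stopper 1.

Emit:
drive_tool(series="0.4 -3 0 0 0 0 60;0.9 -6.5 0 0 0 0 60;1.4 -10 0 0 0 0 60;1.9 -13.5 0 0 0 0 60;2.4 -16.5 0 0 0 0 60;2.9 -19 0 0 0 0 60;3.2 -19.6 0 0 0 0 60;3.2 -19.6 0 0 0 0 60;3.2 -19.6 0 0 0 0 60")

```text
time: 20.08
position: [0.57, 0.122, 0.2439]
orientation: [[-0.997, 0.082, -0.001], [0.082, 0.997, 0.001], [0.002, 0.001, -1.0]]
force: [-0.4, 0.5, 0.2]
opening: 0.0511
finger_force: 0.0
```

Emit:
drive_tool(series="0.3 0 -2.5 0 0 0 60;0.3 0 -5 0 0 0 60;0.3 0 -7 0 0 0 60;0.3 0 -8 0 0 0 60;0.3 0 -8 0 0 0 60;0.3 0 -8 0 0 0 0;0.3 0 -8 0 0 0 0;0.3 0 -8 0 0 0 0;0.3 0 -8 0 0 0 0;0.3 0 -8 0 0 0 0")

```text
time: 20.92
position: [0.5738, 0.1223, 0.1656]
orientation: [[-0.997, 0.081, 0.002], [0.081, 0.997, 0.002], [-0.002, 0.002, -1.0]]
force: [-1.4, 2.3, 0.4]
opening: 0.0335
finger_force: 60.4
```

Emit:
drive_tool(series="0 -0.08 0.05 0.1 -0.008 0 0;0 -0.14 0.1 0.18 -0.014 0 0;0 -0.14 0.15 0.185 -0.015 0 0;0 -0.05 0.2 0.065 -0.005 0 0;0 0.05 0.25 -0.06 0.005 0 0;0 0.14 0.3 -0.18 0.014 0 0;0 0.14 0.35 -0.185 0.015 0 0;0 0.05 0.4 -0.065 0.005 0 0;0 0 0.4 0 0 0 0;0 0 0.4 0 0 0 0")

```text
time: 21.75
position: [0.5736, 0.122, 0.1686]
orientation: [[-0.996, 0.085, 0.002], [0.085, 0.996, 0.008], [-0.001, 0.008, -1.0]]
force: [0.0, 6.4, -4.5]
opening: 0.0332
finger_force: 63.5
```

Emit:
drive_tool(series="0 -0.08 0.05 0.1 -0.008 0 0;0 -0.14 0.1 0.18 -0.014 0 0;0 -0.14 0.15 0.185 -0.015 0 0;0 -0.05 0.2 0.065 -0.005 0 0;0 0.05 0.25 -0.06 0.005 0 0;0 0.14 0.3 -0.18 0.014 0 0;0 0.14 0.35 -0.185 0.015 0 0;0 0.05 0.4 -0.065 0.005 0 0;0 0 0.4 0 0 0 0;0 0 0.4 0 0 0 0")

```text
time: 22.58
position: [0.5739, 0.121, 0.1743]
orientation: [[-0.996, 0.085, 0.003], [0.085, 0.996, 0.007], [-0.002, 0.007, -1.0]]
force: [-1.3, 5.2, 4.5]
opening: 0.033
finger_force: 64.8
```

Emit:
drive_tool(series="0 -0.08 0.05 0.1 -0.008 0 0;0 -0.14 0.1 0.18 -0.014 0 0;0 -0.14 0.15 0.185 -0.015 0 0;0 -0.05 0.2 0.065 -0.005 0 0;0 0.05 0.25 -0.06 0.005 0 0;0 0.14 0.3 -0.18 0.014 0 0;0 0.14 0.35 -0.185 0.015 0 0;0 0.05 0.4 -0.065 0.005 0 0;0 0 0.4 0 0 0 0;0 0 0.4 0 0 0 0")

```text
time: 23.42
position: [0.5738, 0.1203, 0.1775]
orientation: [[-0.996, 0.085, 0.002], [0.085, 0.996, 0.003], [-0.002, 0.003, -1.0]]
force: [0.4, 3.7, 0.4]
opening: 0.0335
finger_force: 64.1
```

Emit:
drive_tool(series="0 -0.08 0.05 0.1 -0.008 0 0;0 -0.14 0.1 0.18 -0.014 0 0;0 -0.14 0.15 0.185 -0.015 0 0;0 -0.05 0.2 0.065 -0.005 0 0;0 0.05 0.25 -0.06 0.005 0 0;0 0.14 0.3 -0.18 0.014 0 0;0 0.14 0.35 -0.185 0.015 0 0;0 0.05 0.4 -0.065 0.005 0 0;0 0 0.4 0 0 0 0;0 0 0.4 0 0 0 0")

```text
time: 24.25
position: [0.5737, 0.1199, 0.1811]
orientation: [[-0.996, 0.084, 0.002], [0.084, 0.996, -0.001], [-0.002, -0.001, -1.0]]
force: [-0.2, 1.9, -0.8]
opening: 0.0331
finger_force: 63.6
```

```bash
python3 - <<'E'
from fit import *
s=cam("wrist");save(s,"w7.png")
s2=cam("side");save(s2,"s5.png",(150,130,270,280),4)
E
```

```text
(no output)
```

View pics/s5.png

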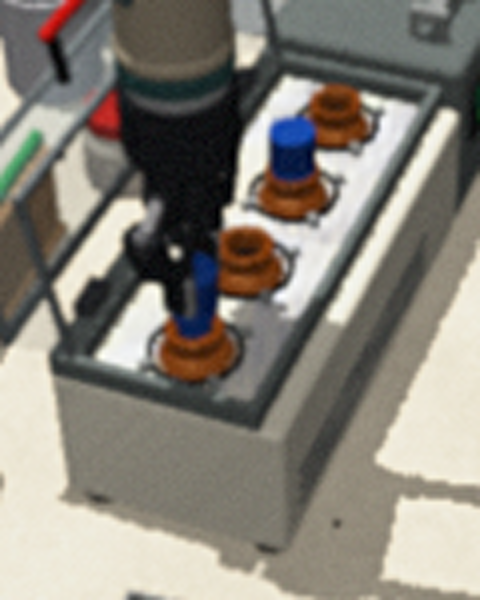

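Bottle 1 is still seated, and its stopper has risen about 15 mm. I'll lift it out.

Emit:
drive_tool(series="0 0 0.3 0 0 0 0;0 0 0.6 0 0 0 0;0 0 1 0 0 0 0;0 0 1.5 0 0 0 0;0 0 2.5 0 0 0 0;0 0 4 0 0 0 0;0 0 6 0 0 0 0;0 0 8 0 0 0 0;0 0 8 0 0 0 0;0 0 8 0 0 0 0")

```text
time: 25.18
position: [0.5742, 0.1217, 0.2623]
orientation: [[-0.997, 0.081, 0.004], [0.081, 0.997, 0.0], [-0.004, 0.001, -1.0]]
force: [-0.2, -0.7, -0.6]
opening: 0.0328
finger_force: 63.7
```

```bash
python3 - <<'E'
from fit import *
# steel tray and blue stoppers, seen by side camera
s=cam("side");pickle.dump(s,open("s6.pkl","wb"));p=pickle.load(open("s4.pkl","rb"))
for b in blobs(s,"blue"):
    if b[0][1]>140:print(b, atz(s,b[0],.04).round(3))
d=cv2.absdiff(cv2.cvtColor(s["pixels"],7),cv2.cvtColor(p["pixels"],7))[275:350,155:262];print((d>25).sum(),d.mean())
o=r.get_obs();print(o["position"],o["force"],o["opening"])
E
```

```text
([494.2, 174.2], [472, 122, 40, 107, 3505]) [-0.305 -0.434  0.04 ]
([222.5, 166.2], [217, 159, 12, 16, 155]) [ 0.615 -0.21   0.04 ]
([316.9, 171.8], [305, 162, 25, 20, 276]) [ 0.304 -0.269  0.04 ]
([197.1, 181.0], [190, 169, 13, 23, 139]) [ 0.671 -0.114  0.04 ]
([187.1, 296.5], [180, 287, 14, 22, 237]) [0.542 0.318 0.04 ]
639 8.715015576323987
[0.57331935 0.12157667 0.2608585 ] [-0.15516547  0.44996033 -0.09364647] 0.032969662590400475
```

Emit:
drive_tool(series="-1 3 0 0 0 0 0;-2.5 6 0 0 0 0 0;-4 9.5 0 0 0 0 0;-5.5 13 0 0 0 0 0;-7 16 0 0 0 0 0;-8.5 18.5 0 0 0 0 0;-9.3 19.7 -1 0 0 0 0;-9.3 19.7 -4 0 0 0 0;-9.3 19.7 -8 0 0 0 0;-9.3 19.7 -11 0 0 0 0")

```text
time: 26.07
position: [0.4787, 0.3176, 0.1471]
orientation: [[-0.997, 0.08, -0.003], [0.08, 0.997, -0.002], [0.002, -0.002, -1.0]]
force: [0.5, 0.8, -1.1]
opening: 0.0328
finger_force: 63.8
```

Emit:
drive_tool(series="0 0 -3 0 0 0 0;0 0 -6 0 0 0 0;0 0 -8.5 0 0 0 0;0 0 -10 0 0 0 0;0 0 -10.7 0 0 0 0;0 0 -10.7 0 0 0 0;0 0 -10.7 0 0 0 0")

```text
time: 26.65
position: [0.4802, 0.3179, 0.0428]
orientation: [[-0.997, 0.081, -0.001], [0.081, 0.997, -0.001], [0.001, -0.001, -1.0]]
force: [0.2, -0.6, 0.1]
opening: 0.0332
finger_force: 63.9
```

Emit:
drive_tool(series="0 0 0 0 0 0 60;0 0 0 0 0 0 60;0 0 0 0 0 0 60;0 0 2 0 0 0 60;0 0 5 0 0 0 60;0 0 9 0 0 0 60;0 0 13 0 0 0 60;0 0 17 0 0 0 60;0 0 20 0 0 0 60;0.6 -2 20 0 0 0 60")

```text
time: 27.48
position: [0.4892, 0.3027, 0.2519]
orientation: [[-0.997, 0.077, 0.014], [0.078, 0.997, 0.009], [-0.013, 0.01, -1.0]]
force: [1.0, 0.9, 0.7]
opening: 0.0515
finger_force: 0.0
```

Emit:
drive_tool(series="0.8 -3.5 0.5 0 0 0 60;1.6 -7 1 0 0 0 60;2.4 -11 1 0 0 0 60;3.2 -15 1 0 0 0 60;4 -19 1 0 0 0 60;4.8 -23 1 0 0 0 60;5.6 -27 1 0 0 0 60;6.4 -31 1 0 0 0 60;7.2 -34.5 1 0 0 0 60;7.3 -35 1 0 0 0 60")

```text
time: 28.32
position: [0.5607, -0.0575, 0.2538]
orientation: [[-0.996, 0.086, 0.002], [0.086, 0.996, -0.004], [-0.002, -0.004, -1.0]]
force: [-0.0, 0.3, 0.9]
opening: 0.0512
finger_force: 0.0
```

Emit:
drive_tool(series="0 0 0 0 0 0 60;0 0 0 0 0 0 60")

```text
time: 28.48
position: [0.5591, -0.0511, 0.2536]
orientation: [[-0.997, 0.082, -0.0], [0.082, 0.997, 0.001], [0.0, 0.001, -1.0]]
force: [-0.3, 1.4, -0.3]
opening: 0.0515
finger_force: 0.0
```

```bash
python3 - <<'E'
from fit import *
o=r.get_obs();print(o["position"],o["orientation"])
s=cam("wrist");save(s,"w8.png");s=cam("side");
for b in blobs(s,"blue"):
    if b[0][1]>140:print(b, atz(s,b[0],.04).round(3))
E
```

```text
[ 0.55905182 -0.0510931   0.25363151] [[-9.96660866e-01  8.16521463e-02 -2.12519848e-04]
 [ 8.16518187e-02  9.96660128e-01  1.25290580e-03]
 [ 3.14112506e-04  1.23136954e-03 -9.99999193e-01]]
([494.2, 174.2], [473, 122, 39, 107, 3501]) [-0.305 -0.434  0.04 ]
([222.3, 166.4], [217, 159, 12, 16, 149]) [ 0.615 -0.209  0.04 ]
([316.8, 171.8], [305, 162, 25, 21, 277]) [ 0.305 -0.269  0.04 ]
([187.0, 296.5], [180, 287, 14, 22, 234]) [0.542 0.318 0.04 ]
([209.2, 302.8], [202, 293, 15, 22, 242]) [0.482 0.32  0.04 ]
```

View pics/w8.png

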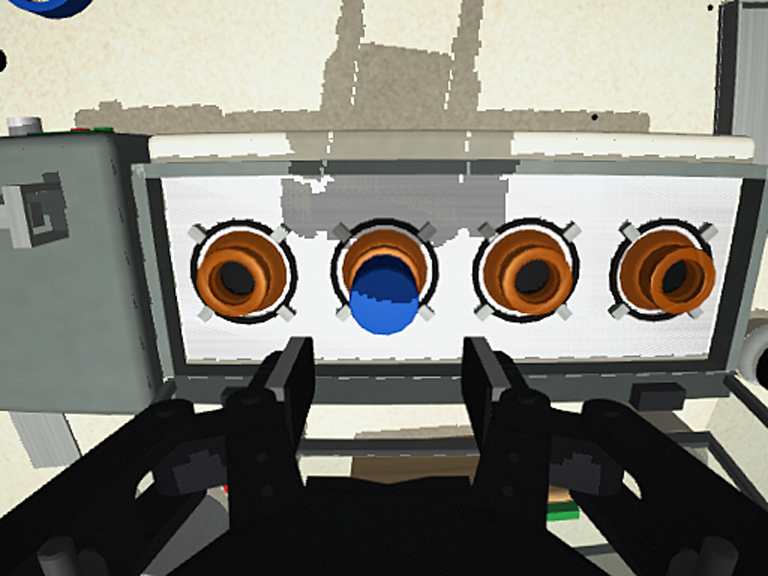

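Three bottles are open and seated, and both pulled stoppers stand in the tray. Stopper 3 at (385,303) is in line with the hand.

Emit:
drive_tool(series="0 0 -2.5 0 0 0 60;0 0 -5 0 0 0 60;0 0 -7.5 0 0 0 60;0 0 -8.8 0 0 0 60;0 0 -9 0 0 0 60;0 0 -9 0 0 0 0;0 0 -9 0 0 0 0;0 0 -9 0 0 0 0;0 0 -9 0 0 0 0;0 0 -9 0 0 0 0")

```text
time: 29.42
position: [0.559, -0.0526, 0.1643]
orientation: [[-0.997, 0.079, -0.0], [0.079, 0.997, -0.003], [0.0, -0.003, -1.0]]
force: [-2.0, -4.1, -4.5]
opening: 0.0333
finger_force: 60.4
```

Emit:
drive_tool(series="0 -0.08 0.05 0.1 -0.008 0 0;0 -0.14 0.1 0.18 -0.014 0 0;0 -0.14 0.15 0.185 -0.015 0 0;0 -0.05 0.2 0.065 -0.005 0 0;0 0.05 0.25 -0.06 0.005 0 0;0 0.14 0.3 -0.18 0.014 0 0;0 0.14 0.35 -0.185 0.015 0 0;0 0.05 0.4 -0.065 0.005 0 0;0 0 0.4 0 0 0 0;0 0 0.4 0 0 0 0")

```text
time: 30.25
position: [0.5596, -0.0521, 0.1697]
orientation: [[-0.997, 0.083, 0.002], [0.083, 0.997, 0.001], [-0.002, 0.001, -1.0]]
force: [-4.1, -1.6, 6.8]
opening: 0.0333
finger_force: 65.7
```

Emit:
drive_tool(series="0 -0.08 0.05 0.1 -0.008 0 0;0 -0.14 0.1 0.18 -0.014 0 0;0 -0.14 0.15 0.185 -0.015 0 0;0 -0.05 0.2 0.065 -0.005 0 0;0 0.05 0.25 -0.06 0.005 0 0;0 0.14 0.3 -0.18 0.014 0 0;0 0.14 0.35 -0.185 0.015 0 0;0 0.05 0.4 -0.065 0.005 0 0;0 0 0.4 0 0 0 0;0 0 0.4 0 0 0 0")

```text
time: 31.08
position: [0.5599, -0.0521, 0.1729]
orientation: [[-0.997, 0.082, 0.002], [0.082, 0.997, 0.001], [-0.002, 0.001, -1.0]]
force: [-1.0, -0.8, 2.0]
opening: 0.0331
finger_force: 66.3
```

Emit:
drive_tool(series="0 -0.08 0.05 0.1 -0.008 0 0;0 -0.14 0.1 0.18 -0.014 0 0;0 -0.14 0.15 0.185 -0.015 0 0;0 -0.05 0.2 0.065 -0.005 0 0;0 0.05 0.25 -0.06 0.005 0 0;0 0.14 0.3 -0.18 0.014 0 0;0 0.14 0.35 -0.185 0.015 0 0;0 0.05 0.4 -0.065 0.005 0 0;0 0 0.4 0 0 0 0;0 0 0.4 0 0 0 0")

```text
time: 31.92
position: [0.5604, -0.0524, 0.1763]
orientation: [[-0.997, 0.083, 0.003], [0.083, 0.997, 0.003], [-0.003, 0.004, -1.0]]
force: [0.3, -0.9, -1.1]
opening: 0.0329
finger_force: 63.5
```

Emit:
drive_tool(series="0 -0.08 0.05 0.1 -0.008 0 0;0 -0.14 0.1 0.18 -0.014 0 0;0 -0.14 0.15 0.185 -0.015 0 0;0 -0.05 0.2 0.065 -0.005 0 0;0 0.05 0.25 -0.06 0.005 0 0;0 0.14 0.3 -0.18 0.014 0 0;0 0.14 0.35 -0.185 0.015 0 0;0 0.05 0.4 -0.065 0.005 0 0;0 0 0.4 0 0 0 0;0 0 0.4 0 0 0 0")

```text
time: 32.75
position: [0.5601, -0.0527, 0.1802]
orientation: [[-0.997, 0.083, 0.002], [0.083, 0.997, 0.002], [-0.002, 0.003, -1.0]]
force: [0.3, -0.2, -0.4]
opening: 0.0329
finger_force: 65.2
```

Emit:
drive_tool(series="0 0 0.3 0 0 0 0;0 0 0.6 0 0 0 0;0 0 1 0 0 0 0;0 0 1.5 0 0 0 0;0 0 2.5 0 0 0 0;0 0 4 0 0 0 0;0 0 6 0 0 0 0;0 0 8 0 0 0 0;0 0 8 0 0 0 0;0 0 8 0 0 0 0")

```text
time: 33.58
position: [0.5602, -0.0512, 0.2612]
orientation: [[-0.997, 0.08, 0.004], [0.08, 0.997, -0.001], [-0.004, -0.0, -1.0]]
force: [1.2, 0.4, -0.8]
opening: 0.033
finger_force: 65.2
```

```bash
python3 - <<'E'
from fit import *
o=r.get_obs();print(o["position"],o["opening"],o["finger_force"],o["force"])
s=cam("side");p=pickle.load(open("s6.pkl","rb"));save(s,"s7.png")
for b in blobs(s,"blue"):
    if b[0][1]>140:print(b, atz(s,b[0],.04).round(3))
d=cv2.absdiff(cv2.cvtColor(s["pixels"],7),cv2.cvtColor(p["pixels"],7))[275:350,155:262];print((d>25).sum(),d.mean())
E
```

```text
[ 0.56018306 -0.05124419  0.26123547] 0.032978024464795065 65.19516706466675 [ 1.20257522  0.35248057 -0.76704882]
([494.1, 174.1], [472, 122, 40, 107, 3508]) [-0.305 -0.435  0.04 ]
([223.3, 144.1], [216, 133, 12, 21, 120]) [ 0.651 -0.332  0.04 ]
([316.8, 171.8], [305, 162, 25, 20, 276]) [ 0.305 -0.269  0.04 ]
([187.1, 296.5], [180, 287, 14, 22, 237]) [0.542 0.318 0.04 ]
([209.2, 302.8], [202, 293, 15, 22, 245]) [0.482 0.32  0.04 ]
646 8.790903426791278
```

Emit:
drive_tool(series="-0.5 3.5 0 0 0 0 0;-1 7 0 0 0 0 0;-2 11 0 0 0 0 0;-3.5 15 0 0 0 0 0;-5 19 0 0 0 0 0;-6.5 22.5 0 0 0 0 0;-8 26 0 0 0 0 0;-10 29.5 0 0 0 0 0;-12 33 0 0 0 0 0;-13.5 36 0 0 0 0 0")

```text
time: 34.47
position: [0.4215, 0.3102, 0.2582]
orientation: [[-0.997, 0.08, -0.003], [0.08, 0.997, -0.001], [0.003, -0.001, -1.0]]
force: [0.6, 0.4, -0.8]
opening: 0.0329
finger_force: 65.2
```

Emit:
drive_tool(series="-0.3 0.9 -1 0 0 0 0;-0.3 0.9 -4 0 0 0 0;-0.3 0.9 -8 0 0 0 0;-0.3 0.9 -11 0 0 0 0;-0.3 0.9 -11 0 0 0 0;-0.3 0.9 -11 0 0 0 0")

```text
time: 34.97
position: [0.42, 0.3163, 0.1475]
orientation: [[-0.997, 0.081, -0.005], [0.081, 0.997, -0.003], [0.005, -0.003, -1.0]]
force: [0.2, 1.1, -0.6]
opening: 0.0329
finger_force: 65.2
```

```bash
python3 - <<'E'
from fit import *
o=r.get_obs();print(o["position"],o["opening"])
s=cam("side")
for b in blobs(s,"blue"):
    if b[0][1]>180:print(b, atz(s,b[0],.04).round(3))
E
```

```text
[0.41998258 0.3163494  0.14749931] 0.03294138545454065
([235.3, 283.0], [229, 272, 11, 22, 86]) [0.437 0.243 0.04 ]
([187.0, 296.4], [180, 287, 14, 22, 232]) [0.542 0.318 0.04 ]
([209.1, 302.7], [202, 293, 15, 22, 237]) [0.482 0.32  0.04 ]
```

Emit:
drive_tool(series="0.2 0.1 -3 0 0 0 0;0.2 0.1 -6 0 0 0 0;0.2 0.1 -8.5 0 0 0 0;0.2 0.1 -10 0 0 0 0;0.2 0.1 -10.5 0 0 0 0;0.2 0.1 -10.5 0 0 0 0;0.2 0.1 -10.5 0 0 0 0")

```text
time: 35.6
position: [0.4251, 0.3193, 0.0463]
orientation: [[-0.997, 0.081, 0.003], [0.081, 0.997, 0.002], [-0.003, 0.002, -1.0]]
force: [-0.0, -0.2, -0.8]
opening: 0.0332
finger_force: 65.2
```

Emit:
drive_tool(series="0 0 0 0 0 0 60;0 0 0 0 0 0 60;0 0 0 0 0 0 60;0 0 2 0 0 0 60;0 0 5 0 0 0 60;0 0 9 0 0 0 60;0 0 13 0 0 0 60;0 0 17 0 0 0 60;0 0 20 0 0 0 60;0 0 20 0 0 0 60")

```text
time: 36.43
position: [0.4268, 0.3205, 0.2526]
orientation: [[-0.997, 0.08, 0.013], [0.081, 0.997, 0.008], [-0.013, 0.009, -1.0]]
force: [0.9, 0.6, 0.2]
opening: 0.0511
finger_force: 0.0
```

Emit:
drive_tool(series="-1 -3 2 0 0 0 60;-3 -6 4 0 0 0 60;-5 -9 5 0 0 0 60;-5 -9 5 0 0 0 60;-5 -9 5 0 0 0 60")

```text
time: 36.85
position: [0.3728, 0.2277, 0.2957]
orientation: [[-0.997, 0.082, 0.003], [0.082, 0.997, 0.001], [-0.003, 0.002, -1.0]]
force: [-0.6, -0.4, 0.3]
opening: 0.0513
finger_force: 0.0
```

```bash
python3 - <<'E'
from fit import *
o=r.get_obs();print(o["position"],o["force"],o["time"])
s=cam("side");save(s,"s8.png")
s2=cam("scene");save(s2,"sc8.png")
for b in blobs(s,"blue"):
    if b[0][1]>180:print(b, atz(s,b[0],.04).round(3))
E
```

```text
[0.37278048 0.22770612 0.29574578] [-0.63657895 -0.38364057  0.25821012] 36.85
([503.0, 205.5], [487, 166, 25, 63, 829]) [-0.314 -0.271  0.04 ]
([187.1, 296.4], [180, 287, 15, 22, 234]) [0.542 0.318 0.04 ]
([209.1, 302.7], [202, 293, 15, 22, 239]) [0.482 0.32  0.04 ]
([230.6, 307.0], [224, 297, 14, 22, 242]) [0.427 0.318 0.04 ]
```

View pics/s8.png

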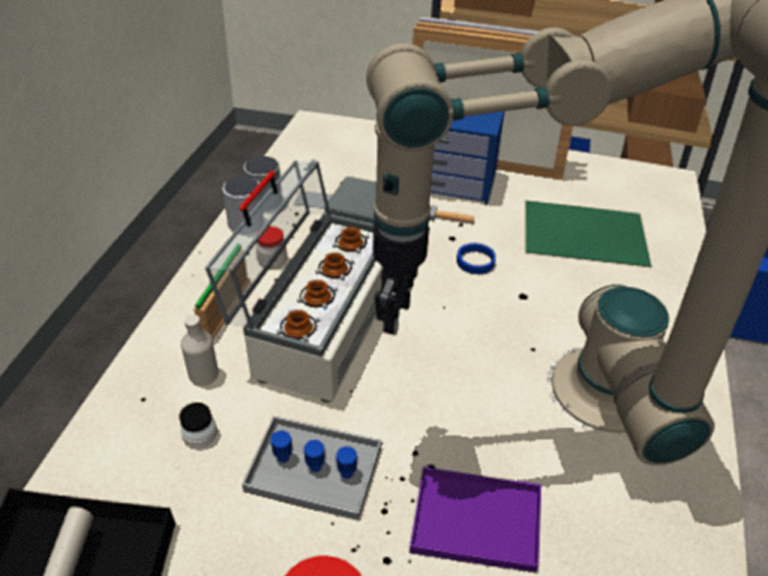

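View pics/sc8.png

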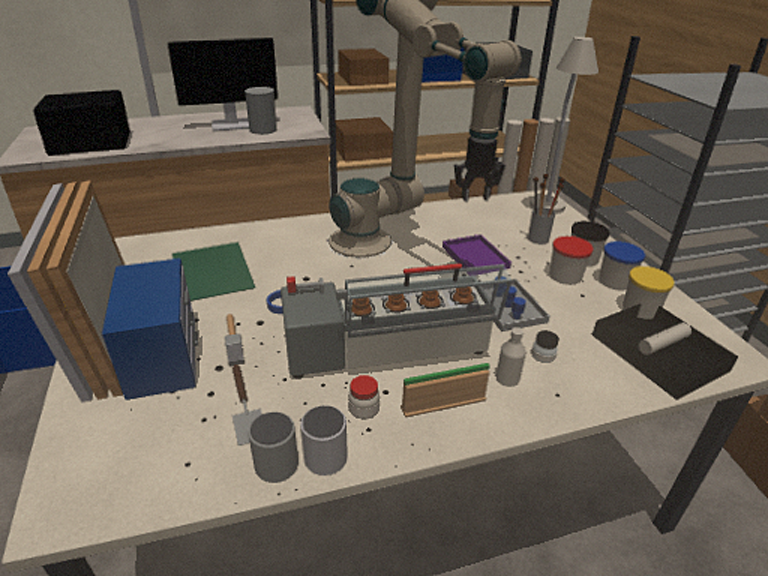

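Both views show the guard open, the knob drawn at (291,285) in the scene view, and all four bottles open and seated. The three stoppers stand in the steel tray at (282,445), (314,455) and (346,462) in the side view, and nothing else has moved.

```bash
python3 -c "
from station import sign_off
print(sign_off())"
```

```text
the job is handed in; nothing more can be done
None
```

The job is done and handed in: the catch is drawn, the guard is standing open, and all three stoppers present (bottle 4 was already open) were rocked out and put in the steel tray. The final pictures show every bottle seated and the other things on the bench where they were.

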